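# Load the vial carrier in order and snap its lid shut

## Task

Get the vial carrier ready to go: stand the blue-capped vial in the pocket marked with one dot, then the orange-capped vial in the pocket marked with two dots, leaving the white-capped vial in the three-dot pocket. Then swing the blue lid over and press it down past its catch until it is fully shut, without shifting or tipping the other things on the bench.

Things in the scene. Friction and masses are not known exactly. Their poses are not given: they have to be found in the camera images.
- case: vial carrier, fixed: grey base 125 x 170 x 40 mm (x, y, z) with a blue hinged lid. Origin at the centre of the underside; x to the rear (hinge side), -x to the front (latch), y left, z up. The grey upper face has three round pockets 26 mm across, 12 mm deep, at x = -25 mm; white dots in front of each: one dot at y = +50 mm, two at y = 0, three at y = -50 mm
- pocket_1 (a point): centre of the floor of the one-dot pocket, 28 mm above the bench (the mouth is 12 mm higher); axes as the case. A seated vial stands on this floor, its centre 24 mm above it, its top 48 mm above it
- pocket_2 (a point): the same for the two-dot pocket
- pocket_3 (a point): the same for the three-dot pocket, which already holds the white-capped vial
- lid_hinge (a point): middle of the lid's hinge line, at the rear upper edge of the base: x = +62.5 mm, z = 40 mm in the case; the line runs along the case's y
- case_lid (a joint): opening of the blue lid, rad: 0 fully shut, 1.57 upright, stop at 1.8. The lid stays where it is left (friction 0.14 N m). A sprung catch at the front stops it about 0.07 rad short of shut; pressed down there with about 12 N, 100 mm or more from the hinge, it snaps past and stays shut against its stop
- lid_press (a point): point on the lid's outer top face, mid-width, 100 mm from the hinge line, moving with the lid; its z is that face's outward normal, its -x points to the lid's free end 25 mm on. The lid is a hollow shell 125 mm long, 170 wide, 45 high (top face 45 mm off its rim); a 40 mm wide latch tab at the free end reaches 25 mm beyond the rim. Open, the top face looks to the rear
- vial_blue_center (a point): clear screw vial with a blue cap, 22 mm across (cap 18 mm) and 48 mm high, 12 g, upright. The point is its centre, 24 mm above its foot; z is its own axis
- vial_orange_center (a point): brown screw vial with an orange cap, 22 mm across (cap 18 mm) and 48 mm high, 12 g, upright. The point is its centre, 24 mm above its foot; z is its own axis
- vial_white_center (a point): brown screw vial with a white cap, standing in the three-dot pocket from the start, 22 mm across (cap 18 mm) and 48 mm high, 12 g, upright. The point is its centre, 24 mm above its foot; z is its own axis
- vial_blue: the same blue-capped vial, origin at the centre of its foot
- vial_orange: the same orange-capped vial, origin at the centre of its foot
- vial_white: the same white-capped vial, origin at the centre of its foot
- vial_black_center (a point): clear screw vial with a black cap, 22 mm across and 48 mm high; not needed. Point at its centre, 24 mm above its foot
- bottle_amber_center (a point): brown bottle with a black cap, 58 mm across, 115 mm high; not needed. Point half-way up
- bottle_small_center (a point): small white bottle with a green cap, 42 mm across, 78 mm high; not needed. Point half-way up
- tape_roll_center (a point): roll of clear tape lying flat, 77 mm across, 19 mm high; not needed. Point at its centre
- timer_center (a point): white kitchen-type timer lying flat, 58 x 58 x 20 mm; not needed. Point at its centre
Mind the look-alikes: they are no part of the job. What is shaped like the vial_blue but red is not meant.

How it is judged (in metres and radians):
On the way, in this order (a step that is already met when the one before it is completed fails the run):
1. the blue-capped vial stands in the one-dot pocket, let go, the lid still open (horizontal distance between vial_blue_center and pocket_1 below 0.005 m and z of vial_blue_center in the frame of pocket_1 below 0.028 m and angle between vial_blue_center's own z axis and vertical below 0.2 rad and contact force between the fingers and vial_blue below 0.05 N and value of joint case_lid above 0.5 rad), for 0.2 s.
2. the orange-capped vial stands in the two-dot pocket, let go, the lid still open (horizontal distance between vial_orange_center and pocket_2 below 0.005 m and z of vial_orange_center in the frame of pocket_2 below 0.028 m and angle between vial_orange_center's own z axis and vertical below 0.2 rad and contact force between the fingers and vial_orange below 0.05 N and value of joint case_lid above 0.5 rad), for 0.2 s.
3. the lid is pressed past its catch, fully shut (value of joint case_lid below 0.02 rad), for 0.2 s.
At the end, for the whole second after the job is handed in: the blue-, orange- and white-capped vials stand at rest on the floors of the one-, two- and three-dot pockets (within 5 mm of the pocket's axis and 4 mm of its floor, tilted less than 0.2 rad) and the lid is snapped shut (joint under 0.02 rad, about 2.5 mm at the front) (horizontal distance between vial_blue_center and pocket_1 below 0.005 m and z of vial_blue_center in the frame of pocket_1 below 0.028 m and angle between each of vial_blue_center, vial_orange_center, vial_white_center's own z axis and vertical below 0.2 rad and horizontal distance between vial_orange_center and pocket_2 below 0.005 m and z of vial_orange_center in the frame of pocket_2 below 0.028 m and horizontal distance between vial_white_center and pocket_3 below 0.005 m and z of vial_white_center in the frame of pocket_3 below 0.028 m and value of joint case_lid below 0.02 rad and linear speed of each of vial_blue, vial_orange, vial_white below 0.02 m/s); the robot touches nothing.
It fails at once if the black-capped vial is shifted by more than 30 mm or tipped over (distance of vial_black_center from where it was at the start of the episode above 0.03 m or angle between vial_black_center's own z axis and vertical above 0.5 rad).
It fails at once if the brown bottle is shifted by more than 30 mm or tipped over (distance of bottle_amber_center from where it was at the start of the episode above 0.03 m or angle between bottle_amber_center's own z axis and vertical above 0.5 rad).
It fails at once if the small bottle is shifted by more than 30 mm or tipped over (distance of bottle_small_center from where it was at the start of the episode above 0.03 m or angle between bottle_small_center's own z axis and vertical above 0.5 rad).
It fails at once if the tape roll is shifted by more than 30 mm or tipped over (distance of tape_roll_center from where it was at the start of the episode above 0.03 m or angle between tape_roll_center's own z axis and vertical above 0.5 rad).
It fails at once if the timer is shifted by more than 30 mm or tipped over (distance of timer_center from where it was at the start of the episode above 0.03 m or angle between timer_center's own z axis and vertical above 0.5 rad).
It also fails if it takes over 72 s, if anything falls off the work surface, if the arm or the gripper's body presses on something with over 40 N, if the wrist force passes 120 N, or if a joint passes its speed limit or range.

## Robot

A 6-joint arm with a two-finger parallel gripper is mounted at the origin on a cart in front of the work surface, level with it; the furniture and walls round the work are solid. World frame = base frame: x ahead of the robot, y to its left, z up, the work surface at z = 0. Lengths are in mm, angles in rad, forces in N, time in s.
With the tool pointing down it reaches from about 375 to 750 mm from the base axis. Payload 9 kg.
Tool frame: the origin (TCP) lies between the finger pads; the fingertips stand 17 mm ahead of it and the grasp point (between the pads) lies 2 mm behind it; z points along the fingers, y is the line along which they close (so a half turn about z gives the same grasp; the last joint's range is limited). The gripper opens to 85 mm and grips with 20 to 120 N. Pads are 22 mm wide; open, the fingers measure 114 mm over their backs; the gripper's body (76 mm by 85 mm) begins 54 mm behind the grasp point. The pads swing forward as they close: fully open they stand 13 mm farther back than shut.
Start: joints at [-1.472, 0.104, 0.097, 1.564, 0, 1.353], TCP at [186.926, -570.17, 248.331] pointing down, gripper open.
Joint ranges: [-2.99, 2.99], [-0.84, 1.86], [-1.1, 1.16], [-1.84, 2.11], [-1.51, 1.56], [-3.14, 3.14]. Speed limits (rad/s): [2.22, 2.22, 2.57, 3.14, 3.14, 3.14].

## Interface

Orientations are given as a unit quaternion [w, x, y, z].
In Python, from cell import * gives the robot as it stands.
- The arm moves only by the tool apply_moves, never from a script. Its argument "deltas" is a list of rows, each a list of 5 numbers: the shift along the tool's x, y, z scaled (see below), then the turn about the tool's z scaled (see below), then the opening, from -1 (shut) to 1 (fully open). A call has 1 to 20 rows; each row is the pose to reach, as a shift and turn from the pose commanded when the call began, along the tool's axes at that moment; what a row does not reach only later rows make up. The controller multiplies each number of a shift by 0.3 m and each number of a turn by 45 degrees. A row lasts 1/10 s, in which the tool goes at most 50 mm and 8.59 degrees, less where a joint would pass 70% of its speed; a pose out of reach is approached as far as the arm can. A call with a number of a shift or a turn outside -1 to 1 is refused whole. A call with a gripper value outside its range is refused whole. The fingers move at their own pace and stop on an object; "grip_force" is the grip in N (left out, the last holds). Time passes only in rows, so rows that repeat a pose let the fingers close. It gives the time, the measured TCP pose, the force, the opening and the grip force at its end, in the units of the state.
- observe(): the state, without advancing time (a new reading comes with each control period).
- read_camera(name): name is "side" or "top" or "wrist"; returns the picture (384x512x3 uint8, blue, green, red); there is no depth.
- get_calibration(name): a dict with "vertical_fov" (degrees; the focal length in pixels is half the picture's height over the tangent of half this angle, whatever the lens; pixels are square), "cx", "cy" (the principal point, pixels), "origin" and "attitude" of the camera in the world. Camera axes: x right, y down, z forward; pixel columns grow to the right and rows downward; lengths in mm; the calibration is good to about 2 mm. A picture is of the moment at which its call begins: read the wrist's pose just before it. get_calibration takes no time and is no camera call; for the wrist camera it gives the pose at the moment of the call.
- sign_off(): hands the job in; it is judged then, once.
The state is a dict: "time": time; "qpos": joint angles; "qvel": joint speeds; "joint_torque": joint torques, N m; "ee_pos": TCP position; "orientation": TCP orientation; "ft_force": force on the tool from outside, world axes, zero at the start; "torque": the same for the moment, N m; "finger_gap": finger opening in mm; "gripper_force": force on a finger pad.
Only numpy, scipy, OpenCV 4.12 (cv2) and the standard library are available. Lean on these libraries where they do the work, as an engineer would, in place of code of your own. Each camera call takes 0.05 s, during which the arm holds its last target. There are 200 camera calls.

## Working session

There is one attempt and no reset: what is moved stays moved. The work goes in short steps, Python scripts to look and compute and a tool call to move; the robot and the scene stay as the last step left them, time stands still between calls to the robot, and variables do not carry over. Pictures are saved under pics/ and viewed, at most 11 in all, crops included, and the job is handed in when it is done.

Besides the shell and the picture viewer there is one more tool, called after "Emit:" as a command line: name --pt "numbers of a row" for each row, then --argument value for the rest. apply_moves: Moves the arm, as the interface text tells. Shifts and turns lie within -1 to 1; 1 stands for 0.3 m of shift or 45 degrees of turn. Its arguments: {"type":"object","properties":{"deltas":{"type":"array","items":{"type":"array","items":{"type":"number"}}},"grip_force":{"type":"number"}},"required":["deltas"]}

```bash
mkdir -p pics; python3 - <<'E'
from cell import *
import cv2
for n in ["top","side"]:
    cv2.imwrite(f"pics/{n}0.png",read_camera(n)); print(n,get_calibration(n))
print(get_calibration("wrist"))
s=observe();print(s)
E
```

```text
top {'vertical_fov': 43.299522012682345, 'cx': 254.25549866458329, 'cy': 194.5569416898076, 'origin': array([ 382.98930958, -110.40476393, 1298.88543561]), 'attitude': array([ 0.03637672, -0.70258183,  0.70956025, -0.03974627])}
side {'vertical_fov': 56.73249392777073, 'cx': 253.2570569210192, 'cy': 193.46676394484706, 'origin': array([521.81923461, 669.76198197, 414.9123677 ]), 'attitude': array([ 0.0011562 , -0.00232198,  0.83369404, -0.55222054])}
{'vertical_fov': 71.31846664855001, 'cx': 256.3119939097739, 'cy': 195.26498120390332, 'origin': array([ 264.99012617, -545.06385381,  372.84197487]), 'attitude': array([ 0.12998234,  0.79907158, -0.57926278, -0.09509905])}
{'time': 0.1, 'qpos': array([-1.47171431e+00,  1.04645888e-01,  9.65669996e-02,  1.56391424e+00,
        2.35930794e-06,  1.35308717e+00]), 'qvel': array([-0.00084767, -0.00079764,  0.00259881,  0.00201514, -0.00048477,
       -0.00020943]), 'joint_torque': array([ 6.51939146e-03, -5.58205032e+01,  5.04721177e+01,  1.28743492e-02,
       -2.20333523e-04, -1.09177469e-05]), 'ee_pos': array([ 186.88783407, -569.86007297,  247.60737577]), 'orientation': array([-5.97277751e-04,  9.87481448e-01,  1.57734054e-01,  3.66500105e-05]), 'ft_force': array([-0.27470727,  0.48020899,  0.40162166]), 'torque': array([-0.0459502 ,  0.01931847, -0.05235364]), 'gripper_force': 0.0, 'finger_gap': 85.21396111594491}
```

View pics/top0.png

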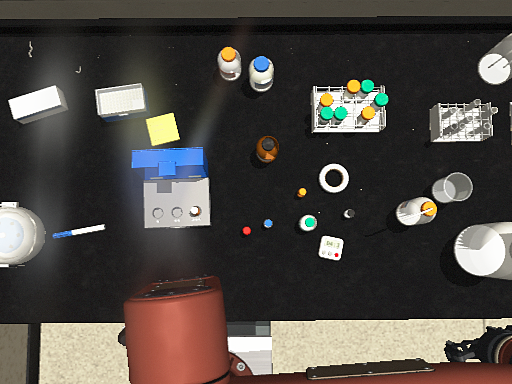

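View pics/side0.png

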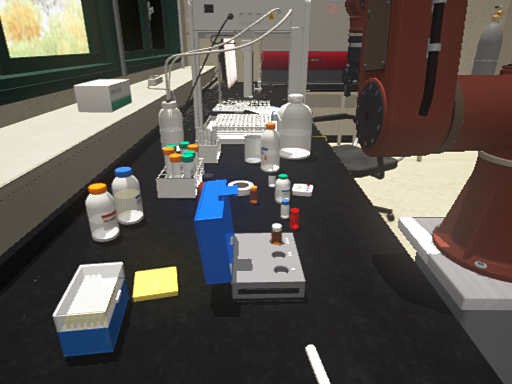

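The top view shows the blue vial at (268,224), orange at (302,192), a red look-alike at (247,231), and the carrier at (144–210,150–228). Its pockets are at about (158,212), (177,212) and (195,211), with the lid open to the rear.

```bash
cat > h.py <<'E'
from cell import *
import cv2, numpy as np
from scipy.spatial.transform import Rotation as R
rot=lambda q: R.from_quat([q[1],q[2],q[3],q[0]]).as_matrix()
def cast(c,px,z):
    f=192/np.tan(np.radians(c['vertical_fov']/2))
    d=rot(c['attitude'])@np.array([(px[0]-c['cx'])/f,(px[1]-c['cy'])/f,1])
    o=np.array(c['origin']); return (o+d*(z-o[2])/d[2]).round(1)
def blobs(img,lo,hi,roi=None,amin=8):
    m=cv2.inRange(cv2.cvtColor(img,cv2.COLOR_BGR2HSV),np.array(lo),np.array(hi))
    n,_,st,ce=cv2.connectedComponentsWithStats(m)
    return [(ce[i].round(1),st[i].tolist()) for i in range(1,n) if st[i][4]>=amin and (roi is None or (roi[0]<ce[i][0]<roi[2] and roi[1]<ce[i][1]<roi[3]))]
def delta(target,yaw=None):
    """scaled tool-axes shift to world target; turn to make tool y (closing line) lie at yaw (rad, mod pi)"""
    s=observe(); M=rot(s['orientation']); d=M.T@(np.array(target)-s['ee_pos'])/300
    t=None
    if yaw is not None:
        w=M.T@np.array([np.cos(yaw),np.sin(yaw),0]); a=np.degrees(np.arctan2(-w[0],w[1])); a=(a+90)%180-90; t=round(a/45,3)
    return d.round(4),t
E
python3 - <<'E'
from h import *
im=cv2.imread("pics/top0.png"); c=get_calibration("top")
for n,lo,hi in [("blue",(95,90,60),(125,255,255)),("orange",(8,120,100),(28,255,255)),("red",(0,150,80),(5,255,255)),]:
    for ce,st in blobs(im,lo,hi,(135,140,330,250)): print(n,ce,st,cast(c,ce,48))
m=cv2.inRange(im,(110,110,110),(190,190,190)); m[:178]=0;m[232:]=0;m[:,:135]=0;m[:,220:]=0
k=max(cv2.findContours(m,cv2.RETR_EXTERNAL,cv2.CHAIN_APPROX_SIMPLE)[0],key=cv2.contourArea)
r=cv2.minAreaRect(k);print(r)
for p in cv2.boxPoints(r): print(p,cast(c,p,40))
g=cv2.cvtColor(im,cv2.COLOR_BGR2GRAY)
crop=cv2.resize(im[140:240,135:360],None,fx=3.5,fy=3.5,interpolation=cv2.INTER_CUBIC);cv2.imwrite("pics/c1.png",crop)
E
```

```text
blue [171.  162.3] [131, 147, 77, 33, 2110] [605.3 100.   48. ]
blue [268.  222.6] [265, 220, 7, 7, 39] [ 445.  -151.9   48. ]
orange [266.3 150.3] [258, 136, 19, 25, 194] [ 634.9 -149.9   48. ]
orange [301.7 191.9] [297, 188, 10, 9, 60] [ 524.  -240.7   48. ]
orange [198.3 210.9] [197, 208, 3, 6, 12] [477.   28.3  48. ]
red [246.2 230. ] [242, 226, 9, 9, 57] [426.4 -95.3  48. ]
((161.45729064941406, 189.05255126953125), (36.208534240722656, 75.28611755371094), 50.38931655883789)
[120.9146  199.10513] [510.5 231.3  40. ]
[178.9146  151.10513] [636.4  80.7  40. ]
[201.99998 178.99997] [561.5  19.7  40. ]
[143.99998 226.99997] [437.1 170.   40. ]
```

View pics/c1.png

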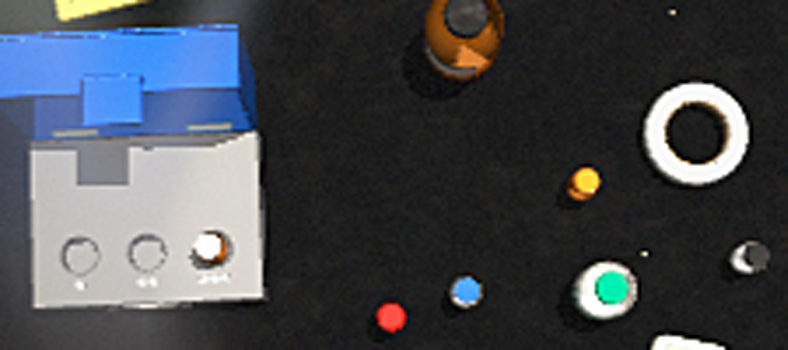

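The crop shows pocket 1 at top-image (158.1,213.1), pocket 2 at (177,212), and the carrier's front corners at (144.7,227.4) and (210.4,224.9). Next I'll move above the blue vial.

```bash
python3 - <<'E'
from h import *
c=get_calibration("top")
a=cast(c,(144.7,227.4),40);b=cast(c,(210.4,224.9),40);v=a-b
yaw=np.arctan2(-v[0],v[1]);print(a,b,np.linalg.norm(v),np.degrees(yaw))
for p in [(158.1,213.1),(177,212)]: print(cast(c,p,40))
for p in [(135+82/3.5,140+125/3.5),(135+141/3.5,140+125/3.5),(135+82/3.5,140+73/3.5)]: print('tab',cast(c,p,140))
print(delta((445,-152,200),yaw))
E
```

```text
[436.1 168.2  40. ] [440.9  -2.3  40. ] 170.56755260013554 1.6125930755707383
[472.9 133.8  40. ]
[475.3  84.7  40. ]
tab [556.3 114.7 140. ]
tab [555.9  73.9 140. ]
tab [592.7 115.1 140. ]
(array([ 1.2514, -1.0553,  0.1603]), np.float64(-1.632))
```

Emit:
apply_moves --pt "0.63 -0.53 0.08 -0.816 0" --pt "0.63 -0.53 0.08 -0.816 0" --pt "0.63 -0.53 0.08 -0.816 0" --pt "0.63 -0.53 0.08 -0.816 0" --pt "0.63 -0.53 0.08 -0.816 0" --pt "0.63 -0.53 0.08 -0.816 0"

```text
time: 0.7
ee_pos: [319.1, -355.7, 223.8]
orientation: [-0.001, 0.886, 0.464, 0.001]
ft_force: [-0.7, 0.2, 0.6]
finger_gap: 42.7
gripper_force: 0.0
```

```bash
python3 - <<'E'
from h import *
print(observe()['ee_pos'],delta((445,-152,200),np.radians(1.6)))
E
```

```text
[ 319.1043373  -355.74988279  223.78904821] (array([ 0.7971, -0.0424,  0.0807]), np.float64(-0.808))
```

Emit:
apply_moves --pt "0.797 -0.042 0.08 -0.808 0" --pt "0.797 -0.042 0.08 -0.808 0" --pt "0.797 -0.042 0.08 -0.808 0" --pt "0.797 -0.042 0.08 -0.808 0" --pt "0.797 -0.042 0.08 -0.808 0" --pt "0.797 -0.042 0.08 -0.808 0" --pt "0.797 -0.042 0.08 -0.808 0"

```text
time: 1.4
ee_pos: [444.4, -156.9, 199.9]
orientation: [-0.0, 0.699, 0.715, -0.0]
ft_force: [-0.5, -0.4, 0.5]
finger_gap: 42.7
gripper_force: 0.0
```

```bash
python3 - <<'E'
from h import *
c=get_calibration("wrist");im=read_camera("wrist");cv2.imwrite("pics/w1.png",im)
print(observe()['ee_pos'],c)
for ce,st in blobs(im,(95,90,60),(125,255,255),amin=40): print(ce,st,cast(c,ce,48))
E
```

```text
[ 444.11243792 -157.74676459  200.12974449] {'vertical_fov': 71.31846664855001, 'cx': 256.3119939097739, 'cy': 195.26498120390332, 'origin': array([442.82258473, -75.57628978, 325.18793774]), 'attitude': array([0.16112975, 0.98687016, 0.01105318, 0.00152424])}
[431.6   8.7] [395, 0, 93, 21, 1427] [596.    9.1  48. ]
[257.5 182.6] [249, 174, 19, 18, 263] [ 445.7 -154.2   48. ]
```

View pics/w1.png

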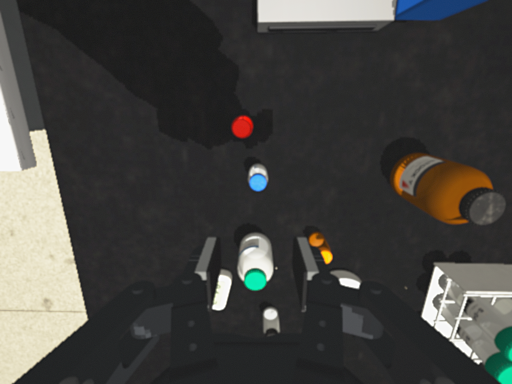

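The wrist view shows the blue cap at (257.5,182.6), with the red look-alike clear at (242,127) and the amber bottle far to the right.

```bash
python3 - <<'E'
from h import *
print(delta((445.5,-154.5,32),np.radians(1.6)))
E
```

```text
(array([0.0108, 0.0051, 0.5604]), np.float64(-0.008))
```

Emit:
apply_moves --pt "0.011 0.005 0.2 -0.008 0" --pt "0.011 0.005 0.36 -0.008 0" --pt "0.011 0.005 0.46 -0.008 0" --pt "0.011 0.005 0.52 -0.008 0" --pt "0.011 0.005 0.56 -0.008 0" --pt "0.011 0.005 0.56 -0.008 0" --pt "0.011 0.005 0.56 -0.008 0"

```text
time: 2.15
ee_pos: [446.1, -155.1, 33.4]
orientation: [0.001, 0.698, 0.716, 0.0]
ft_force: [0.3, -0.1, 1.2]
finger_gap: 42.9
gripper_force: 0.0
```

Emit:
apply_moves --pt "0 0 0 0 -0.8" --pt "0 0 0 0 -0.8" --pt "0 0 0 0 -0.8" --pt "0 0 0 0 -0.8" --pt "0 0 0 0 -0.8" --grip_force 25

```text
time: 2.65
ee_pos: [446.6, -154.9, 33.8]
orientation: [0.001, 0.697, 0.717, -0.0]
ft_force: [-1.0, -1.0, 6.7]
finger_gap: 21.8
gripper_force: 24.5
```

```bash
python3 - <<'E'
from h import *
c=get_calibration("wrist");im=read_camera("wrist");cv2.imwrite("pics/w2.png",im)
s=observe();print(s['ee_pos'],s['finger_gap'],s['gripper_force'])
for ce,st in blobs(im,(95,90,60),(125,255,255),amin=40): print(ce,st,cast(c,ce,48))
E
```

```text
[ 446.56121347 -154.85253307   33.80765068] 21.117493233614255 24.452149271965027
[256.2 268.7] [237, 254, 39, 41, 519] [ 446.5 -148.1   48. ]
```

View pics/w2.png

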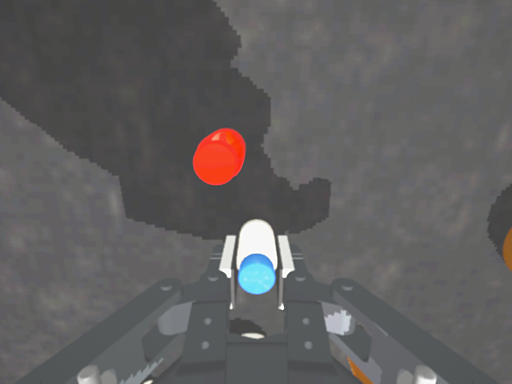

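Blue is gripped at 21 mm, with the cap ellipse centred at about (257,274). The red vial is untouched.

```bash
python3 - <<'E'
from h import *
c=get_calibration("wrist")
for p in [(257,274),(257,275)]: print(cast(c,p,48))
print(delta((474,60,160),np.radians(1.6)))
E
```

```text
[ 447.  -151.1   48. ]
[ 447.  -151.7   48. ]
(array([ 0.7125,  0.1121, -0.4219]), np.float64(-0.0))
```

Emit:
apply_moves --pt "0 0 -0.1 0 -0.8" --pt "0 0 -0.25 0 -0.8" --pt "0 0.0 -0.4 0 -0.8" --pt "0.15 0.03 -0.42 0 -0.8" --pt "0.3 0.06 -0.42 0 -0.8" --pt "0.45 0.1 -0.42 0 -0.8" --pt "0.6 0.112 -0.42 0 -0.8" --pt "0.712 0.112 -0.42 0 -0.8" --pt "0.712 0.112 -0.42 0 -0.8" --pt "0.712 0.112 -0.42 0 -0.8"

```text
time: 3.7
ee_pos: [473.5, 60.9, 158.7]
orientation: [0.0, 0.696, 0.718, 0.0]
ft_force: [0.4, -1.3, 0.1]
finger_gap: 21.0
gripper_force: 24.6
```

```bash
python3 - <<'E'
from h import *
c=get_calibration("wrist");im=read_camera("wrist");cv2.imwrite("pics/w3.png",im)
s=observe();print(s['ee_pos'],s['finger_gap'],s['gripper_force'],c)
E
```

```text
[473.52244107  60.16567241 158.57679069] 21.146495150227683 24.627232253551483 {'vertical_fov': 71.31846664855001, 'cx': 256.3119939097739, 'cy': 195.26498120390332, 'origin': array([471.17838073, 142.30223316, 283.85340896]), 'attitude': array([0.16135026, 0.98678954, 0.01431783, 0.00273812])}
```

View pics/w3.png

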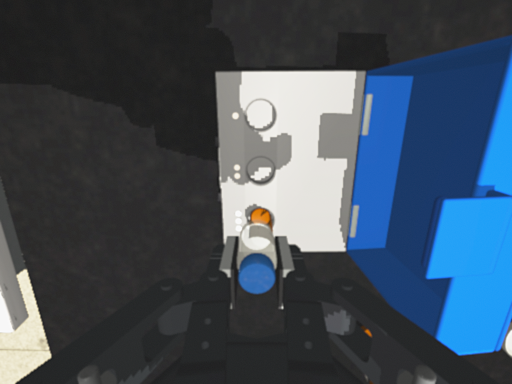

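The wrist view shows pocket 1 at about (260,114) and pocket 2 at about (261,169), with one and two dots respectively. The held blue cap is at (257,274).

```bash
python3 - <<'E'
from h import *
c=get_calibration("wrist");im=cv2.imread("pics/w3.png");g=cv2.cvtColor(im,cv2.COLOR_BGR2GRAY)
h=cv2.HoughCircles(cv2.resize(g[80:200,225:300],None,fx=4,fy=4,interpolation=cv2.INTER_CUBIC),cv2.HOUGH_GRADIENT,1,120,param1=80,param2=20,minRadius=46,maxRadius=70)
for x,y,r in h[0]: 
    p=((x-1.5)/4+225,(y-1.5)/4+80);print(p,r/4,cast(c,p,40))
for p in [(235.5,115.5),(216,70),(365,70),(348,251)]: print('dot/corners',p,cast(c,p,40))
for p in [(257,274)]: print('cap',cast(c,p,observe()['ee_pos'][2]+14.2))
t=get_calibration("top")
im=cv2.imread("pics/top0.png");g=cv2.cvtColor(im,cv2.COLOR_BGR2GRAY)
h=cv2.HoughCircles(cv2.resize(g[200:222,148:188],None,fx=8,fy=8,interpolation=cv2.INTER_CUBIC),cv2.HOUGH_GRADIENT,1,100,param1=80,param2=15,minRadius=30,maxRadius=55)
for x,y,r in h[0]: 
    p=((x-3.5)/8+148,(y-3.5)/8+200);print(p,r/8,cast(t,p,40))
E
```

```text
(np.float32(260.5), np.float32(114.5)) 16.4 [475.4 134.1  40. ]
(np.float32(260.25), np.float32(167.5)) 13.3 [476.7  86.9  40. ]
dot/corners (235.5, 115.5) [453.6 132.6  40. ]
dot/corners (216, 70) [437.3 168.4  40. ]
dot/corners (365, 70) [561.  171.8  40. ]
dot/corners (348, 251) [570.2   1.5  40. ]
cap [473.9  63.9 172.8]
(np.float32(157.625), np.float32(212.75)) 5.6125 [473.8 135.1  40. ]
(np.float32(176.625), np.float32(211.75)) 5.475 [476.   85.6  40. ]
```

```bash
python3 - <<'E'
from h import *
print(delta((474.8,131.2,80),np.radians(1.6)))
E
```

```text
(array([0.2367, 0.0108, 0.2618]), np.float64(0.001))
```

Emit:
apply_moves --pt "0.15 0.01 0.0 0 -0.8" --pt "0.237 0.011 0.1 0 -0.8" --pt "0.237 0.011 0.2 0 -0.8" --pt "0.237 0.011 0.262 0 -0.8" --pt "0.237 0.011 0.262 0 -0.8" --pt "0.237 0.011 0.262 0 -0.8"

```text
time: 4.35
ee_pos: [475.0, 130.6, 80.2]
orientation: [0.0, 0.698, 0.716, -0.0]
ft_force: [-0.3, -0.1, 0.1]
finger_gap: 21.1
gripper_force: 24.6
```

```bash
python3 - <<'E'
from h import *
im=read_camera("side");cv2.imwrite("pics/s1.png",cv2.resize(im[200:310,190:320],None,fx=5,fy=5,interpolation=cv2.INTER_CUBIC))
print(observe()['ee_pos'],delta((474.8,131.2,61.8),np.radians(1.6)))
E
```

```text
[475.54530168 130.69738931  80.96067031] (array([ 0.0018, -0.0025,  0.0639]), np.float64(-0.002))
```

View pics/s1.png

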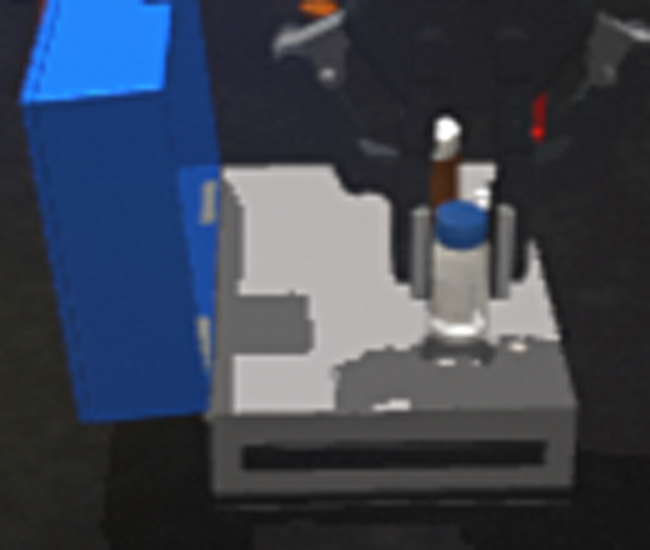

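The side view shows the vial (crop column ~458) hanging right over the one-dot pocket (~458). I'll lower it.

Emit:
apply_moves --pt "0 -0.001 0.02 0 -0.8" --pt "0 -0.001 0.035 0 -0.8" --pt "0 -0.001 0.05 0 -0.8" --pt "0 -0.001 0.058 0 -0.8" --pt "0 -0.001 0.062 0 -0.8" --pt "0 -0.001 0.062 0 -0.8"

```text
time: 5.0
ee_pos: [474.3, 131.5, 61.8]
orientation: [0.0, 0.697, 0.717, -0.0]
ft_force: [-5.6, -0.1, 9.5]
finger_gap: 20.4
gripper_force: 25.5
```

Emit:
apply_moves --pt "0 0 0 0 -0.3" --pt "0 0 0 0 -0.1" --pt "0 0 0 0 0" --pt "0 0 0 0 0" --pt "0 0 -0.1 0 0" --pt "0 0 -0.25 0 0" --pt "0 0 -0.35 0 0" --pt "-0.2 0 -0.35 0 0" --pt "-0.3 0 -0.35 0 0"

```text
time: 5.9
ee_pos: [477.5, 40.8, 167.4]
orientation: [0.001, 0.696, 0.718, 0.001]
ft_force: [0.3, -0.1, -0.7]
finger_gap: 42.4
gripper_force: 0.0
```

```bash
python3 - <<'E'
from h import *
c=get_calibration("wrist");im=read_camera("wrist");cv2.imwrite("pics/w4.png",im)
print(observe()['ee_pos'],observe()['ft_force'])
for ce,st in blobs(im,(95,90,60),(125,255,255),amin=40): print(ce,st,cast(c,ce,76))
for n,lo,hi in [("blue",(95,90,60),(125,255,255))]:
    c2=get_calibration("top");im=read_camera("top")
    for ce,st in blobs(im,lo,hi,(135,140,330,250),5): print(n,ce,st,cast(c2,ce,76))
print(delta((524,-240,200),np.radians(1.6)))
E
```

```text
[477.57692545  35.74908229 166.67845385] [ 0.00490847 -4.63130582  1.23760435]
[436.3 161.5] [341, 0, 171, 327, 45157] [624.5  82.8  76. ]
[254.8  94.4] [244, 81, 23, 27, 502] [474.2 129.9  76. ]
blue [190.2 157.4] [146, 147, 62, 31, 616] [612.5  46.3  76. ]
(array([-0.9303,  0.1336, -0.1109]), np.float64(-0.005))
```

Emit:
apply_moves --pt "-0.15 0.02 -0.05 0 0" --pt "-0.3 0.045 -0.11 0 0" --pt "-0.46 0.067 -0.11 0 0" --pt "-0.62 0.09 -0.11 0 0" --pt "-0.78 0.11 -0.11 0 0" --pt "-0.93 0.134 -0.11 0 0" --pt "-0.93 0.134 -0.11 0 0" --pt "-0.93 0.134 -0.11 0 0"

```text
time: 6.8
ee_pos: [524.6, -236.6, 198.4]
orientation: [-0.001, 0.698, 0.716, 0.0]
ft_force: [0.1, -0.1, -0.2]
finger_gap: 42.6
gripper_force: 0.0
```

```bash
python3 - <<'E'
from h import *
c=get_calibration("wrist");im=read_camera("wrist");cv2.imwrite("pics/w5.png",im)
print(observe()['ee_pos'])
for ce,st in blobs(im,(8,120,100),(28,255,255),amin=40): print(ce,st,cast(c,ce,48))
t=get_calibration("top");it=read_camera("top");cv2.imwrite("pics/t5.png",it)
for ce,st in blobs(it,(95,90,60),(125,255,255),(135,180,330,250),5): print('blue',ce,st,cast(t,ce,76))
a=cv2.resize(im[100:340,140:400],None,fx=1.6,fy=1.6);b=cv2.resize(it[140:240,140:220],None,fx=4.5,fy=4.5,interpolation=cv2.INTER_CUBIC)[:384]
b=cv2.resize(it[160:240,140:220],(384,384),interpolation=cv2.INTER_CUBIC)
cv2.imwrite("pics/v5.png",np.hstack([a,b]))
E
```

```text
[ 524.73032681 -235.65144729  198.72308821]
[376.2 101.3] [336, 72, 87, 63, 2110] [ 639.  -148.3   48. ]
[400.3 134.4] [377, 128, 39, 12, 122] [ 668.6 -179.1   48. ]
[257.8 187.1] [249, 173, 19, 28, 423] [ 526.3 -238.2   48. ]
[497.7 279. ] [479, 259, 33, 41, 1031] [ 820.2 -347.    48. ]
[501.9 336.3] [488, 319, 24, 38, 670] [ 853.4 -435.    48. ]
blue [155.1 211.9] [152, 209, 7, 7, 41] [473.5 134.5  76. ]
```

View pics/v5.png

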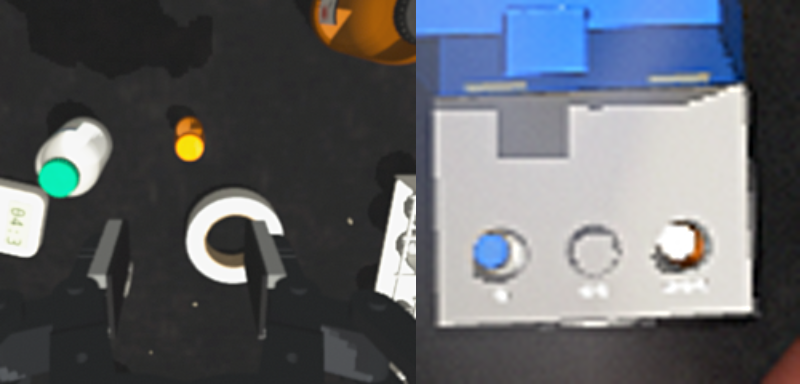

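Blue is standing in the one-dot pocket (cap cast to 473.5,134.5). The orange cap is at wrist pixel (258.7,191.3), and the tape roll is clear of the fingers' path.

```bash
python3 - <<'E'
from h import *
c=get_calibration("wrist")
p=cast(c,(258.7,191.3),48);print(p, delta((p[0]-0.5,p[1]-1,32),np.radians(1.6)))
E
```

```text
[ 527.8 -241.8   48. ] (array([-0.0259,  0.0078,  0.5566]), np.float64(0.001))
```

Emit:
apply_moves --pt "-0.026 0.006 0.15 0 0" --pt "-0.026 0.006 0.3 0 0" --pt "-0.026 0.006 0.43 0 0" --pt "-0.026 0.006 0.52 0 0" --pt "-0.026 0.006 0.557 0 0" --pt "-0.026 0.006 0.557 0 0" --pt "-0.026 0.006 0.557 0 0" --pt "-0.026 0.006 0.557 0 -0.8" --pt "-0.026 0.006 0.557 0 -0.8" --pt "-0.026 0.006 0.557 0 -0.8" --pt "-0.026 0.006 0.557 0 -0.8" --pt "-0.026 0.006 0.557 0 -0.8" --grip_force 25

```text
time: 8.1
ee_pos: [528.0, -244.7, 34.1]
orientation: [0.002, 0.697, 0.717, 0.0]
ft_force: [-0.6, 1.4, 6.6]
finger_gap: 21.2
gripper_force: 24.3
```

```bash
python3 - <<'E'
from h import *
c=get_calibration("wrist");im=read_camera("wrist");cv2.imwrite("pics/w6.png",im)
s=observe();print(s['ee_pos'],s['finger_gap'],s['gripper_force'])
im2=cv2.imread("pics/w2.png")
for i,lo,hi in [(im,(17,120,100),(32,255,255)),(im,(8,120,60),(32,255,255)),(im2,(95,90,60),(125,255,255))]:
  for ce,st in blobs(i,lo,hi,(200,200,320,320),amin=40): print(ce,st,cast(c,ce,48))
print(delta((480,-30,170),np.radians(1.6)))
E
```

```text
[ 527.9735492  -244.72602028   34.10534067] 21.432363619055728 24.307165145874023
[254.3 238.1] [243, 225, 27, 24, 416] [ 526.6 -221.7   48. ]
[256.2 278.2] [239, 264, 35, 29, 765] [ 528.  -243.5   48. ]
[256.3 257.8] [237, 220, 40, 75, 2542] [ 527.8 -232.1   48. ]
[256.2 268.7] [237, 254, 39, 41, 519] [ 527.9 -238.1   48. ]
(array([ 0.7191, -0.1388, -0.4546]), np.float64(-0.0))
```

Emit:
apply_moves --pt "0 0 -0.1 0 -0.8" --pt "0 0 -0.25 0 -0.8" --pt "0 -0.0 -0.4 0 -0.8" --pt "0.15 -0.03 -0.45 0 -0.8" --pt "0.3 -0.06 -0.45 0 -0.8" --pt "0.45 -0.1 -0.45 0 -0.8" --pt "0.6 -0.139 -0.45 0 -0.8" --pt "0.72 -0.139 -0.45 0 -0.8" --pt "0.72 -0.139 -0.45 0 -0.8"

```text
time: 9.05
ee_pos: [478.9, -25.8, 168.1]
orientation: [0.0, 0.696, 0.718, 0.001]
ft_force: [0.6, -1.2, -0.3]
finger_gap: 21.3
gripper_force: 24.7
```

```bash
python3 - <<'E'
from h import *
print(observe()['ee_pos'],observe()['finger_gap'],delta((475.5,81.5,82),np.radians(1.6)))
E
```

```text
[478.89448935 -25.78716767 168.11110748] 21.267015551357954 (array([ 0.3577, -0.0005,  0.2871]), np.float64(0.005))
```

Emit:
apply_moves --pt "0.12 0 0 0.005 -0.8" --pt "0.24 0 0 0.005 -0.8" --pt "0.36 0 0.05 0.005 -0.8" --pt "0.36 0 0.15 0.005 -0.8" --pt "0.36 0 0.24 0.005 -0.8" --pt "0.36 0 0.287 0.005 -0.8" --pt "0.36 0 0.287 0.005 -0.8" --pt "0.36 0 0.287 0.005 -0.8"

```text
time: 9.85
ee_pos: [476.8, 78.2, 82.0]
orientation: [0.0, 0.699, 0.715, 0.0]
ft_force: [0.6, 1.1, 0.6]
finger_gap: 20.7
gripper_force: 24.7
```

```bash
python3 - <<'E'
from h import *
read_camera("side")
print(observe()['ee_pos'],delta((475.3,81.5,62.2),np.radians(1.6)))
E
```

```text
[477.15775979  78.22560334  82.45377616] (array([ 0.0111, -0.0061,  0.0675]), np.float64(-0.006))
```

Emit:
apply_moves --pt "0.011 -0.005 0.0 0 -0.8" --pt "0.011 -0.005 0.0 0 -0.8" --pt "0.011 -0.005 0.02 0 -0.8" --pt "0.011 -0.005 0.035 0 -0.8" --pt "0.011 -0.005 0.05 0 -0.8" --pt "0.011 -0.005 0.06 0 -0.8" --pt "0.011 -0.005 0.066 0 -0.8" --pt "0.011 -0.005 0.066 0 -0.8"

```text
time: 10.7
ee_pos: [475.0, 82.2, 62.1]
orientation: [0.0, 0.699, 0.716, 0.0]
ft_force: [-1.8, 1.5, 10.4]
finger_gap: 21.5
gripper_force: 25.6
```

Emit:
apply_moves --pt "0 0 0 0 -0.3" --pt "0 0 0 0 -0.1" --pt "0 0 0 0 0" --pt "0 0 0 0 0" --pt "0 0 -0.1 0 0" --pt "0 0 -0.2 0 0" --pt "0 0 -0.35 0 0" --pt "0 0 -0.5 0 0" --pt "0 0 -0.53 0 0" --pt "0 0 -0.53 0 0"

```text
time: 11.7
ee_pos: [475.6, 81.9, 221.8]
orientation: [0.001, 0.699, 0.715, 0.001]
ft_force: [0.0, -0.1, 0.1]
finger_gap: 42.9
gripper_force: 0.0
```

```bash
python3 - <<'E'
from h import *
c=get_calibration("wrist");im=read_camera("wrist");i2=read_camera("side")
a=cv2.resize(im,(480,360));b=cv2.resize(i2[150:320,170:320],(318,360),interpolation=cv2.INTER_CUBIC)
cv2.imwrite("pics/v7.png",np.hstack([a,b]))
print(observe()['ee_pos'],delta((655,88,215),np.radians(1.6)))
E
```

```text
[474.18458074  82.03385611 218.75672024] (array([0.0055, 0.603 , 0.0116]), np.float64(-0.005))
```

View pics/v7.png

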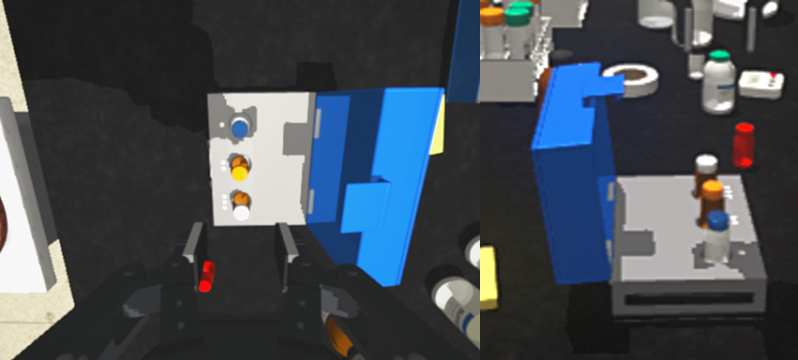

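All three vials stand in their pockets and the lid is leaning slightly to the rear. I'll shut the fingers and go over the lid to its rear.

Emit:
apply_moves --pt "0 0 -0.01 0 -1" --pt "0 0.15 -0.01 0 -1" --pt "0 0.3 -0.01 0 -1" --pt "0 0.45 0 0 -1" --pt "0.005 0.603 0 0 -1" --pt "0.005 0.603 0 0 -1" --pt "0.005 0.603 0 0 -1" --pt "0.005 0.603 0.1 0 -1" --pt "0.005 0.603 0.2 0 -1" --pt "0.005 0.603 0.25 0 -1" --pt "0.005 0.603 0.25 0 -1"

```text
time: 12.9
ee_pos: [653.2, 88.0, 143.3]
orientation: [-0.001, 0.699, 0.716, -0.001]
ft_force: [-0.1, -0.2, 0.1]
finger_gap: 0.3
gripper_force: 0.0
```

```bash
python3 - <<'E'
from h import *
s=observe();print(s['ee_pos'],s['finger_gap'],s['ft_force'])
for th in [1.57,1.4,1.2,1.0,.8,.6,.45,.3,.2,.12,.07,0]:
    r=108;x=564.5-r*np.cos(th)+45*np.sin(th)+14.5; z=40+r*np.sin(th)+45*np.cos(th)+17
    d,_=delta((x,s['ee_pos'][1]-.028*(s['ee_pos'][0]-x),z));print(th,round(x),round(z),d)
E
```

```text
[653.17635042  87.99357657 143.32682972] 0.25922636791149417 [-0.09656673 -0.16750837  0.09647601]
1.57 624 165 [-0.0004 -0.0978 -0.072 ]
1.4 605 171 [-0.0006 -0.161  -0.092 ]
1.2 582 174 [-0.001  -0.2383 -0.1013]
1.0 559 172 [-0.0013 -0.316  -0.0951]
0.8 536 166 [-0.0016 -0.3909 -0.0737]
0.6 515 155 [-0.0019 -0.46   -0.0377]
0.45 501 144 [-0.0021 -0.5064 -0.0022]
0.3 489 132 [-0.0022 -0.5469  0.0399]
0.2 482 123 [-0.0023 -0.5703  0.0712]
0.12 477 115 [-0.0024 -0.5866  0.0977]
0.07 474 109 [-0.0025 -0.5957  0.115 ]
0 471 102 [-0.0025 -0.607   0.1398]
```

Emit:
apply_moves --pt "0 -0.02 -0.03 0 -1" --pt "0 -0.05 -0.06 0 -1" --pt "0 -0.098 -0.072 0 -1" --pt "0 -0.13 -0.083 0 -1" --pt "0 -0.161 -0.092 0 -1" --pt "0 -0.2 -0.098 0 -1" --pt "0 -0.238 -0.101 0 -1" --pt "0 -0.277 -0.1 0 -1" --pt "0 -0.316 -0.095 0 -1" --pt "0 -0.354 -0.086 0 -1" --pt "0 -0.391 -0.074 0 -1" --pt "0 -0.427 -0.057 0 -1" --pt "0 -0.46 -0.038 0 -1" --pt "-0.002 -0.485 -0.02 0 -1" --pt "-0.002 -0.506 -0.002 0 -1" --pt "-0.002 -0.528 0.018 0 -1" --pt "-0.002 -0.547 0.04 0 -1" --pt "-0.002 -0.547 0.04 0 -1"

```text
time: 14.7
ee_pos: [490.2, 83.4, 131.9]
orientation: [-0.001, 0.699, 0.715, -0.001]
ft_force: [0.6, -1.4, -0.3]
finger_gap: 0.6
gripper_force: 0.0
```

```bash
python3 - <<'E'
from h import *
i2=read_camera("side");cv2.imwrite("pics/s8.png",cv2.resize(i2[130:320,150:330],(568,600),interpolation=cv2.INTER_CUBIC))
s=observe();print(s['ee_pos'],s['ft_force'],delta((471,83,102)))
E
```

```text
[490.73551391  83.36134187 132.37581023] [0.23583799 0.321478   0.03365074] (array([ 0.0004, -0.0657,  0.1013]), None)
```

View pics/s8.png

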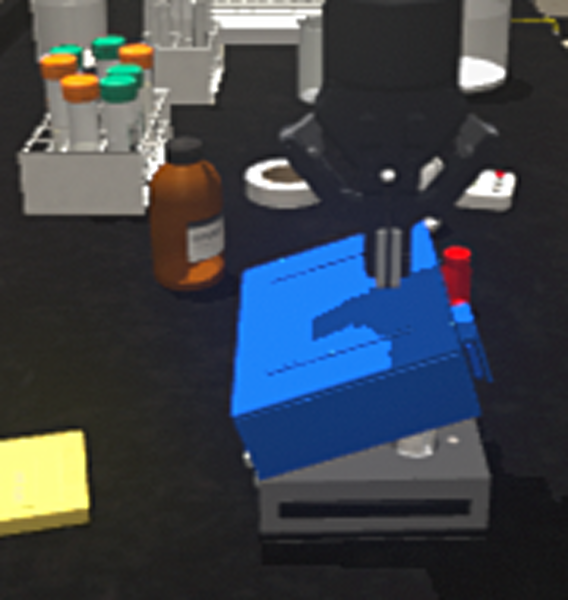

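The side view shows the lid at about 0.25 rad, following the fingertips, with the vial clear beneath it. I'll press on in stages.

Emit:
apply_moves --pt "0 -0.025 0.03 0 -1" --pt "0 -0.042 0.06 0 -1" --pt "0 -0.052 0.075 0 -1" --pt "0 -0.057 0.09 0 -1" --pt "0 -0.06 0.1 0 -1" --pt "0 -0.06 0.1 0 -1" --pt "0 -0.06 0.1 0 -1"

```text
time: 15.45
ee_pos: [472.8, 82.9, 104.3]
orientation: [-0.0, 0.699, 0.716, -0.0]
ft_force: [-10.1, -0.8, 13.3]
finger_gap: 0.0
gripper_force: 6.4
```

Emit:
apply_moves --pt "0 0 0.008 0 -1" --pt "0 0 0.015 0 -1" --pt "0 0 0.022 0 -1" --pt "0 0 0.022 0 -1"

```text
time: 15.85
ee_pos: [473.7, 82.9, 101.3]
orientation: [0.001, 0.698, 0.716, 0.0]
ft_force: [-22.7, 0.7, 47.7]
finger_gap: 0.0
gripper_force: 24.1
```

Emit:
apply_moves --pt "0 0 -0.02 0 -1" --pt "0 0 -0.06 0 -1" --pt "0 0 -0.15 0 -1" --pt "0 0 -0.3 0 -1" --pt "0 0 -0.4 0 -1" --pt "0 0 -0.4 0 -1"

```text
time: 16.45
ee_pos: [475.4, 82.7, 221.3]
orientation: [0.003, 0.699, 0.715, 0.002]
ft_force: [0.3, 0.2, 0.2]
finger_gap: 0.0
gripper_force: 0.0
```

```bash
python3 - <<'E'
from h import *
i2=read_camera("side");cv2.imwrite("pics/s9.png",cv2.resize(i2[150:320,170:330],(565,600),interpolation=cv2.INTER_CUBIC))
print(observe()['ee_pos'],observe()['ft_force'])
E
```

```text
[474.64373451  82.74974426 218.66278189] [ 0.03558499 -0.01951965 -1.27468805]
```

View pics/s9.png

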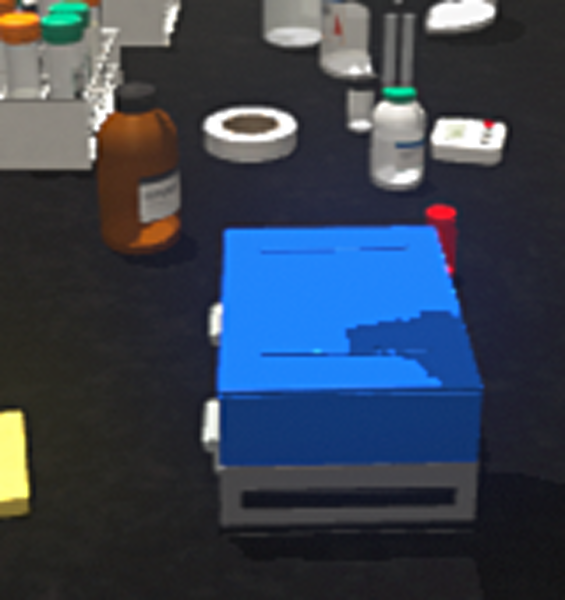

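The lid sits flush on the base (seam level at row ~465) and the arm is clear, so I'm handing in.

```bash
python3 -c "
from cell import *
print(sign_off())"
```

```text
the job is handed in; nothing more can be done
None
```

I've handed the job in: blue vial in the one-dot pocket, orange in the two-dot, white left in the three-dot, and the lid pressed down until it sat flush on the base. The last pictures showed nothing else on the bench shifted or tipped; sign-off returned no verdict.

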